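# Set the hold-down of a bench shear to a flat bar, by touch and clicks

### The arm

A 6-joint arm with a two-finger parallel gripper is mounted at the origin on a cart in front of the work surface, level with it; the furniture and walls round the work are solid. World frame = base frame: x ahead of the robot, y to its left, z up, the work surface at z = 0. Lengths are in m, angles in rad, forces in N, time in s.
With the tool pointing down it reaches from about 0.3 to 0.875 m from the base axis. Payload 6.4 kg.
Tool frame: the origin (TCP) lies midway between the tips of the shut fingers; the grasp point (between the pads) lies 19 mm behind it; z points along the fingers, y is the line along which they close (so a half turn about z gives the same grasp; the last joint's range is limited). The gripper opens to 85 mm and grips with 20 to 120 N. Pads are 22 mm wide; open, the fingers measure 114 mm over their backs; the gripper's body (76 mm by 85 mm) begins 54 mm behind the grasp point. The pads swing forward as they close: fully open they stand 13 mm farther back than shut.
Start: joints at [-1.333, 0.181, 1.607, -0, 1.354, -0.206], TCP at [0.247, -0.519, 0.208] pointing down, gripper open.
Joint ranges: [-2.99, 2.99], [-0.89, 2.07], [0.3, 2.58], [-1.14, 4.28], [0, 2.63], [-3.12, 3.12]. Speed limits (rad/s): [2.57, 2.57, 3.01, 3.14, 3.14, 3.14].

### API

Orientations are given as a unit quaternion [w, x, y, z].
In Python, from bench import bot, viewer gives the robot as it stands.
- The arm moves only by the tool servo_tool, never from a script. Its argument "moves" is a list of rows, each a list of 3 entries, a list of its own where there are three numbers: the shift along the tool's x, y, z in m, then the turn, a rotation vector about the tool's x, y, z in degrees, then the finger opening in m, from 0 to 0.0854. In form: [[[dx, dy, dz], [wx, wy, wz], claw], ...]. A call has 1 to 5 rows; each row shifts and turns the commanded pose from where the row before left it, along the tool's axes as they then stand; what a row does not reach is not made up. A row lasts 1/12 s, in which the tool goes at most 41.7 mm and 7.16 degrees, less where a joint would pass 70% of its speed; a pose out of reach is approached as far as the arm can. A call is refused whole if a number of a shift passes 0.0417 or a number of a turn 7.16, either way. A call with a gripper value outside its range is refused whole. The fingers move at their own pace and stop on an object; "newtons" is the grip in N (left out, the last holds). Time passes only in rows, so rows that do not move let the fingers close. It gives the time, the measured TCP pose, the force, the opening and the grip force at its end, in the units of the state.
- bot.get_state(): the state, without advancing time (a new reading comes with each control period).
- viewer.grab_frame(name): name is "scene" or "top" or "wrist"; returns a dict with "frame" (384x512x3 uint8, blue, green, red), "fx", "fy", "cx", "cy" (pixels), "world_to_cam" (4x4, takes a point from world to camera coordinates). Camera axes: x right, y down, z forward; pixel columns grow to the right and rows downward; lengths in m; the calibration is good to about 2 mm. A picture is of the moment at which its call begins. There is no depth.
- bot.job_done(): hands the job in; it is judged then, once.
The state is a dict: "time": time; "qpos": joint angles; "qd": joint speeds; "effort": joint torques, N m; "tool_pos": TCP position; "orientation": TCP orientation; "ft_force": force on the tool from outside, world axes, zero at the start; "torque": the same for the moment, N m; "width": finger opening in m; "grip_force": force on a finger pad.
Only numpy, scipy, OpenCV 4.12 (cv2) and the standard library are available. Lean on these libraries where they do the work, as an engineer would, in place of code of your own. Each camera call takes 0.05 s, during which the arm holds its last target. There are 200 camera calls.

### The job

Get the bench shear ready for the long aluminium flat bar. Lay the bar flat across the shear's bed, under the hold-down foot and with its long edge up against both stop pins, and let go of it; then turn the click-stop handwheel clockwise until you feel the foot come to rest on the bar (snug, not screwed down hard), and from there turn it back exactly three clicks so that the bar can slide freely. Leave the bar lying in place, and don't shift the other things on the bench.

Things in the scene. Friction and masses are not known exactly. Their poses are not given: they have to be found in the camera images.
- bar: The long flat bar of plain dark-grey aluminium: 40 mm wide (its own x), 180 mm long (its own y), 8 mm thick (z), about 0.16 kg. Origin at its centre (4 mm above its underside). Starts lying flat on the bench to the left of the shear. Loose.
- shear: Small grey lever bench shear, bolted down, throat open to its -x. Origin on the bench below the hold-down axis; x points to its column, y to its left, z up. In mm: base plate x -60..140, y -60..60, top z 22; column x 53..123, y -26..30; arm over the bed x -37..123, y -26..30, z 103..139. On the left (y over 54) it is open above the base plate.
- bed (a point): On top of the bed (45 mm above the bench) straight below the foot; axes as the shear's. In mm: bed x -55..30, y -38..54. Two stop pins, 8 thick, 12 high, stand with their fronts at x 20, at y -22 and 28. A bar along y pushed back against both has its centre at x 0, z 4; its centre may lie at y -30..45. Hold it by its left end, fingers on the long edges, gripper left of y 35.
- blade (a point): Middle of the raised cutting blade on the shear's right side; axes as the shear's. The blade spans y -37..-51 mm of the shear's frame, x -57..104, lower edge at least 74 mm above the bench (the bar passes under it), top below 148 mm. Fixed.
- lever_end (a point): Upper end of the shear's fixed lever, a bar about 20 mm thick that leans away backwards from the pivot (x 105, y -42, z 105 mm of the shear's frame) to this point at x 217, y -42, z 258.
- foot: Hold-down foot: a steel disc 28 mm across that moves straight up and down without turning. Origin at the centre of its flat underside, which comes down on the bar. The handwheel drives it: clockwise (from above) lowers it, 2 mm a click (24 mm a turn). It starts 5 to 8 clicks above where it meets the bar, and presses on it with some 10 N at the click where it rests.
- wheel_mid (a point): Centre of the handwheel's grip, on its upright axis, 174 mm above the bench. A round black fluted knob 60 mm across; grip from 162 to 186 mm above the bench, top centre at 195 mm. It turns in place and does not rise; it can be gripped at any angle. Nothing within 75 mm of the axis stands higher than 153 mm, so open fingers can turn round it.
- click_ring (a point): Index ring with 12 teeth under the handwheel, 146 mm above the bench, and a spring plunger: 12 clicks a turn, 30 degrees each. The wheel settles into the nearest click and stays there when let go; passing one takes about 0.15 N m, then it runs on by itself. The foot rests on the bar at a click; from there on the wheel stays stiff: 0.3 N m 3 degrees further, 0.45 at 9, 0.65 at 15. Its angle is not measured.
- offcut: A short offcut of the same flat bar, 40 x 80 x 8 mm, not to be used. Origin at its centre. Loose bystander.
- spanner: Combination spanner, 175 mm long, lying flat. Loose bystander.
- measure: Yellow and black tape measure, 36 x 70 x 63 mm. Loose bystander.
- plier: Combination pliers with red grips, 174 mm long, lying flat. Loose bystander.

How it is judged:
By the outcome, as a careful person would: the job done as asked, in the order asked, and still so for the second after the job is handed in, with the robot touching nothing.
It also fails if it takes over 72 s, if anything falls off the work surface, if the arm or the gripper's body presses on something with over 40 N, if the wrist force passes 120 N, or if a joint passes its speed limit or range.

## Working session

There is one attempt and no reset: what is moved stays moved. The work goes in short steps, Python scripts to look and compute and a tool call to move; the robot and the scene stay as the last step left them, time stands still between calls to the robot, and variables do not carry over. Pictures are saved under pics/ and viewed, at most 10 in all, crops included, and the job is handed in when it is done.

Besides the shell and the picture viewer there is one more tool, called after "Request:" in YAML: its name, and indented under it one key for each argument. servo_tool: Moves the arm, as the interface text tells. Its arguments: {"type":"object","properties":{"moves":{"type":"array","items":{"type":"array"}},"newtons":{"type":"number"}},"required":["moves"]}

```bash
mkdir -p pics
cat > h.py <<'E'
import numpy as np, cv2
from scipy.spatial.transform import Rotation as R
from bench import bot, viewer
def pix2w(f,u,v,z):
    T=np.array(f["world_to_cam"]);Ti=np.linalg.inv(T)
    d=Ti[:3,:3]@np.array([(u-f["cx"])/f["fx"],(v-f["cy"])/f["fy"],1]);o=Ti[:3,3]
    return o+d*(z-o[2])/d[2]
def w2pix(f,p):
    T=np.array(f["world_to_cam"]);c=T[:3,:3]@np.array(p)+T[:3,3]
    return np.array([f["fx"]*c[0]/c[2]+f["cx"],f["fy"]*c[1]/c[2]+f["cy"]])
def rot(): 
    q=bot.get_state()["orientation"];return R.from_quat([q[1],q[2],q[3],q[0]])
E
python3 - <<'E'
from h import *
import pickle
a={n:viewer.grab_frame(n) for n in("top","scene")}
pickle.dump(a,open("f0.pkl","wb"))
for n in a: cv2.imwrite(f"pics/{n}0.png",cv2.resize(a[n]["frame"],(800,600),interpolation=cv2.INTER_CUBIC)); print(n,a[n]["world_to_cam"],a[n]["fx"],a[n]["cx"],a[n]["cy"])
print(bot.get_state()); print(rot().as_matrix())
E
```

```text
top [[ 0.00835618 -0.99986677  0.01402204 -0.0365385 ]
 [-0.9818709  -0.01085966 -0.18923953  0.63595997]
 [ 0.18936659 -0.01218651 -0.98183083  1.7089552 ]
 [ 0.          0.          0.          1.        ]] 434.9303108479879 257.13828327928445 195.24314420615582
scene [[ 0.82719226 -0.56170788 -0.01540195 -0.51377789]
 [-0.27927506 -0.38717742 -0.87869169  0.308483  ]
 [ 0.48760476  0.73114835 -0.47714116  1.42592335]
 [ 0.          0.          0.          1.        ]] 470.0890385199863 259.47220651551027 181.58079413350467
{'time': 0.1, 'qpos': array([-1.33329750e+00,  1.81500426e-01,  1.60792189e+00, -2.15918615e-05,
        1.35381012e+00, -2.06291484e-01]), 'qd': array([ 5.76896629e-04, -7.79327907e-04, -1.97486682e-03,  7.42303935e-05,
       -1.44113123e-05, -1.59957396e-03]), 'effort': array([ 4.96084740e-04, -4.45877337e+01, -3.52237844e+01, -3.48734948e-04,
        4.13604837e-03, -8.91985621e-06]), 'tool_pos': array([ 0.24676696, -0.51874892,  0.20674864]), 'orientation': array([-8.19624695e-04,  9.75481277e-01,  2.20080909e-01, -2.33323410e-05]), 'ft_force': array([ 0.03671035, -1.23484065,  0.06555759]), 'torque': array([ 0.06229508, -0.00250301, -0.00740097]), 'grip_force': 0.0, 'width': 0.08518406327823683}
[[ 9.03128785e-01  4.29369575e-01 -4.06288020e-04]
 [ 4.29369651e-01 -9.03127443e-01  1.58878708e-03]
 [ 3.15246973e-04 -1.60932709e-03 -9.99998655e-01]]
```

View pics/top0.png

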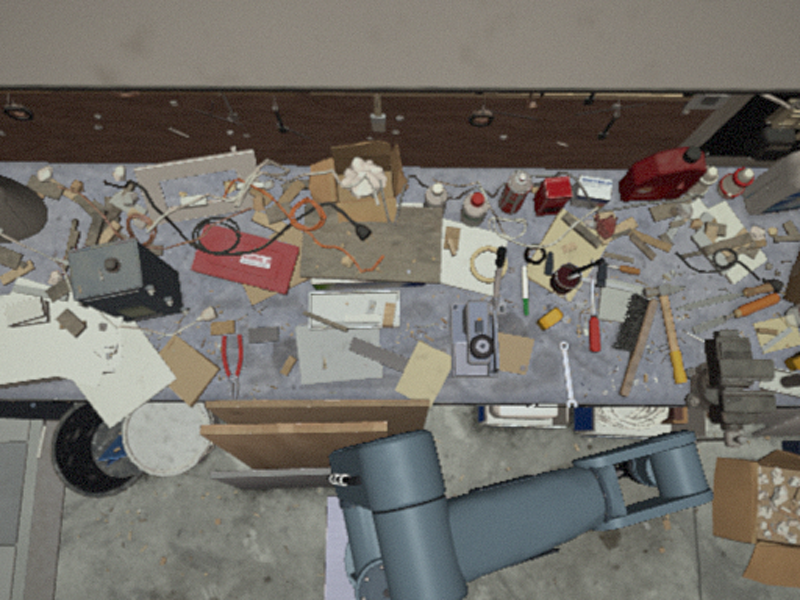

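View pics/scene0.png

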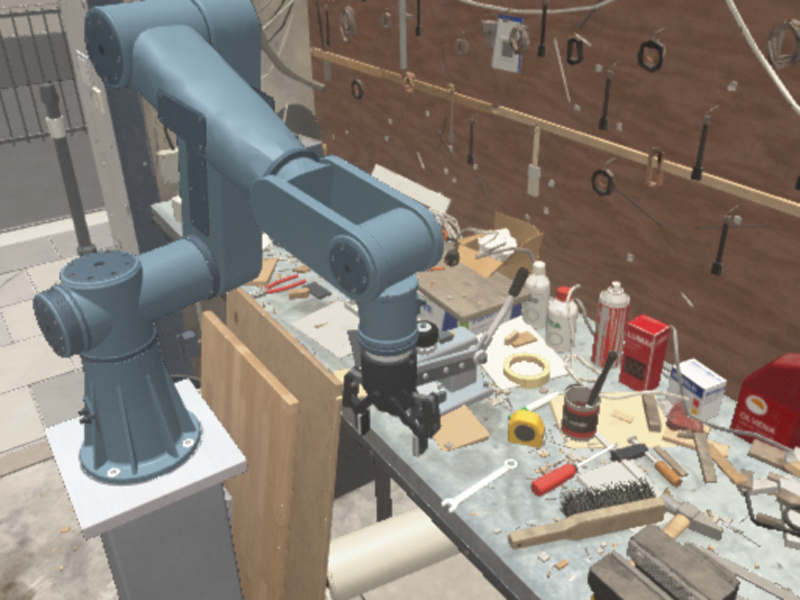

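The top view shows the shear at about (475,338) with its knob at (482,346). The bar runs (350,340)–(403,367), the offcut is at (264,333), the pliers at (232,355) and the spanner at (567,372). I'll enlarge a crop to measure from.

Run:
```python
from h import *
import pickle
f=pickle.load(open("f0.pkl","rb"))["top"]
im=f["frame"][180:260,215:345]; cv2.imwrite("pics/crop1.png",cv2.resize(im,(780,480),interpolation=cv2.INTER_CUBIC))
```

```text
(no output)
```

View pics/crop1.png

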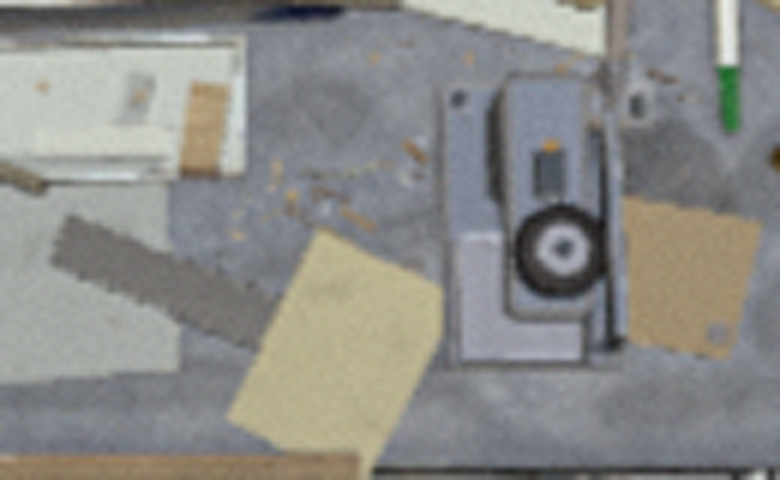

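Run:
```python
from h import *
import pickle
f=pickle.load(open("f0.pkl","rb"))["top"]
def P(x,y,z): return pix2w(f,215+x/6-.42,180+y/6-.42,z)
for n,x,y,z in [("b1",70,215,.008),("b2",50,262,.008),("b3",278,297,.008),("b4",258,350,.008),("knob",564,249,.195),("knobring",560,251,.186),
 ("base fl",445,365,.022),("base bl",445,85,.022),("base fr",620,365,.022),("bed fl",460,362,.045),("bed bl",460,232,.045),("bed fr",583,362,.045)]:
    print(n,P(x,y,z).round(4))
```

```text
b1 [0.5598 0.0965 0.008 ]
b2 [0.5269 0.1096 0.008 ]
b3 [ 0.5043 -0.0478  0.008 ]
b4 [ 0.4677 -0.0343  0.008 ]
knob [ 0.5147 -0.2209  0.195 ]
knobring [ 0.5146 -0.2195  0.186 ]
base fl [ 0.4574 -0.1615  0.022 ]
base bl [ 0.6516 -0.1625  0.022 ]
base fr [ 0.4585 -0.2808  0.022 ]
bed fl [ 0.4575 -0.1696  0.045 ]
bed bl [ 0.5456 -0.1702  0.045 ]
bed fr [ 0.4583 -0.2524  0.045 ]
```

Request:
servo_tool:
  moves:
    - [[0,0,-0.03],[0,0,0],0.085]
    - [[0,0,-0.03],[0,0,0],0.085]
    - [[0,0,-0.03],[0,0,0],0.085]
    - [[0.0256,-0.0207,0],[0,0,0],0.085]
    - [[0.0256,-0.0207,0],[0,0,0],0.085]

```text
time: 0.52
tool_pos: [0.2753, -0.4611, 0.2994]
orientation: [0.002, 0.976, 0.219, 0.0]
ft_force: [0.9, 0.6, -0.3]
width: 0.085
grip_force: 0.0
```

Request:
servo_tool:
  moves:
    - [[0.0256,-0.0207,0],[0,0,0],0.085]
    - [[0.0256,-0.0207,0],[0,0,0],0.085]
    - [[0.0256,-0.0207,0],[0,0,0],0.085]
    - [[0.0256,-0.0207,0],[0,0,0],0.085]
    - [[0.0256,-0.0207,0],[0,0,0],0.085]

```text
time: 0.93
tool_pos: [0.3468, -0.3098, 0.2972]
orientation: [-0.0, 0.976, 0.22, -0.0]
ft_force: [1.1, -0.5, 0.7]
width: 0.0849
grip_force: 0.0
```

Request:
servo_tool:
  moves:
    - [[0.0256,-0.0207,0],[0,0,0],0.085]
    - [[0.0256,-0.0207,0],[0,0,0],0.085]
    - [[0.0256,-0.0207,0],[0,0,0],0.085]
    - [[0.0256,-0.0207,0],[0,0,0],0.085]
    - [[0.0256,-0.0207,0],[0,0,0],0.085]

```text
time: 1.35
tool_pos: [0.4179, -0.1614, 0.2973]
orientation: [-0.0, 0.975, 0.22, -0.0]
ft_force: [1.1, -0.5, 0.2]
width: 0.0848
grip_force: 0.0
```

Request:
servo_tool:
  moves:
    - [[0.0256,-0.0207,0],[0,0,0],0.085]
    - [[0.0256,-0.0207,0],[0,0,0],0.085]
    - [[0.0256,-0.0207,0],[0,0,0],0.085]
    - [[0.0256,-0.0207,0],[0,0,0],0.085]
    - [[0.0256,-0.0207,0],[0,0,0],0.085]

```text
time: 1.77
tool_pos: [0.489, -0.0129, 0.2973]
orientation: [-0.0, 0.975, 0.22, -0.0]
ft_force: [1.0, 0.4, -0.2]
width: 0.0847
grip_force: 0.0
```

Request:
servo_tool:
  moves:
    - [[0.0256,-0.0207,0],[0,0,0],0.085]
    - [[0.0256,-0.0207,0],[0,0,0],0.085]
    - [[0.0256,-0.0207,0],[0,0,0],0.085]
    - [[0,0,0.0],[0,0,-7.1],0.085]
    - [[0,0,0],[0,0,-7.1],0.085]

```text
time: 2.18
tool_pos: [0.5315, 0.0764, 0.2967]
orientation: [-0.0, 0.939, 0.343, -0.001]
ft_force: [0.3, -0.2, 0.3]
width: 0.085
grip_force: 0.0
```

Request:
servo_tool:
  moves:
    - [[0,0,0.02],[0,0,-7.1],0.085]
    - [[0,0,0.02],[0,0,-7.1],0.085]
    - [[0,0,0.02],[0,0,-7.1],0.085]
    - [[0,0,0.02],[0,0,-7.1],0.085]
    - [[0,0,0.0],[0,0,0],0.085]

```text
time: 2.6
tool_pos: [0.5285, 0.0747, 0.2127]
orientation: [-0.003, 0.828, 0.561, -0.003]
ft_force: [-0.2, -0.1, -2.3]
width: 0.0851
grip_force: 0.0
```

Run:
```python
from h import *
import pickle
f=viewer.grab_frame("wrist");pickle.dump(f,open("w1.pkl","wb"))
cv2.imwrite("pics/w1.png",cv2.resize(f["frame"],(800,600)))
s=bot.get_state();print(s["time"],s["tool_pos"],s["qpos"],s["ft_force"],s["torque"]);print(rot().as_matrix().round(3))
```

```text
2.65 [0.52963735 0.07457734 0.21515221] [-8.21862405e-02  8.85885773e-02  1.69480612e+00  1.64873350e-05
  1.36379478e+00  3.03654176e-01] [-0.04499132 -1.02904442  0.28365863] [-0.04526829 -0.0126746   0.03669549]
[[ 0.376  0.926 -0.006]
 [ 0.926 -0.376  0.   ]
 [-0.002 -0.005 -1.   ]]
```

View pics/w1.png

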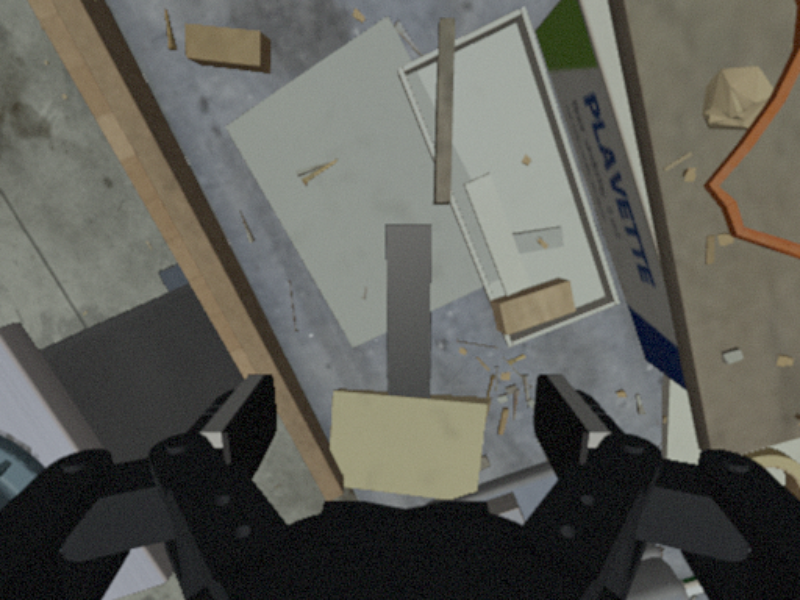

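Run:
```python
from h import *
import pickle
f=pickle.load(open("w1.pkl","rb"))
k=.64
c=[pix2w(f,x*k-.18,y*k-.18,.008) for x,y in[(386,225),(431,224),(387,395),(431,396)]]
for p in c: print(p.round(4))
far=(c[0]+c[1])/2;near=(c[2]+c[3])/2;u=(far-near)/np.linalg.norm(far-near)
print("ang",np.degrees(np.arctan2(u[1],u[0])),"len",np.linalg.norm(far-near),"w",np.linalg.norm(c[0]-c[1]),np.linalg.norm(c[2]-c[3]))
g=far-0.030*u;print("grip",g)
s=bot.get_state();print("tool shift",rot().inv().apply(g-s["tool_pos"]))
```

```text
[0.5248 0.1147 0.008 ]
[0.5604 0.1015 0.008 ]
[ 0.4656 -0.0319  0.008 ]
[ 0.5038 -0.048   0.008 ]
ang 68.6390328388228 len 0.1589612248590522 w 0.037970345644568054 0.041470423840654705
grip [0.53169545 0.08014251 0.008     ]
tool shift [0.00627405 0.00091971 0.20714014]
```

The wrist view shows the bar running from (408,225) down to (409,395), where the yellow sheet covers its near end. It's parallel to the tool's x axis and centred under the gripper. The top and wrist measurements agree to within 5 mm.

Request:
servo_tool:
  moves:
    - [[0.002,0.001,0.03],[0,0,0],0.055]
    - [[0.002,0,0.03],[0,0,0],0.055]
    - [[0,0,0.03],[0,0,0],0.055]
    - [[0,0,0.03],[0,0,0],0.055]
    - [[0,0,0.03],[0,0,0],0.055]

```text
time: 3.07
tool_pos: [0.5354, 0.0777, 0.0682]
orientation: [0.001, 0.83, 0.558, 0.001]
ft_force: [0.4, 0.9, -0.0]
width: 0.055
grip_force: 0.0
```

Request:
servo_tool:
  moves:
    - [[0,0,0.02],[0,0,0],0.055]
    - [[0,0,0.015],[0,0,0],0.055]
    - [[0,0,0.01],[0,0,0],0.055]
    - [[0,0,0.0],[0,0,0],0.055]
    - [[0,0,0],[0,0,0],0.055]

```text
time: 3.48
tool_pos: [0.5348, 0.0777, 0.0234]
orientation: [0.0, 0.829, 0.559, 0.0]
ft_force: [-0.5, -0.2, 0.2]
width: 0.055
grip_force: 0.0
```

Run:
```python
from h import *
f=viewer.grab_frame("wrist")
cv2.imwrite("pics/w2.png",cv2.resize(f["frame"],(800,600)))
s=bot.get_state();print(s["time"],s["tool_pos"],s["ft_force"],s["width"])
```

```text
3.5333 [0.53531653 0.07766202 0.02403072] [ 0.6268326  -0.19179992  0.21439893] 0.05507016521487881
```

View pics/w2.png

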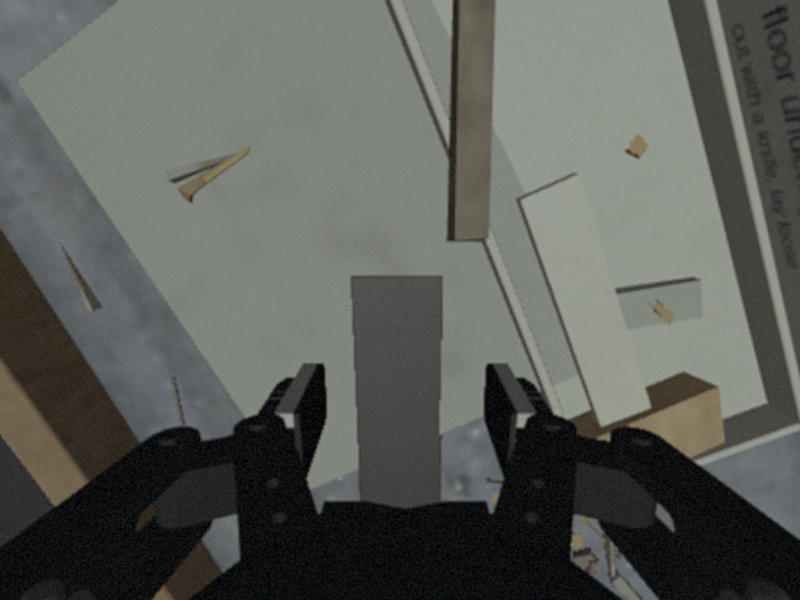

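The bar's left end is at row 276, with its edges at columns 351 and 442, between fingers that are centred on column 406. So the bar sits about 4 mm toward −y of the tool.

Request:
servo_tool:
  moves:
    - [[0,-0.004,0.01],[0,0,0],0.055]
    - [[0,0,0.008],[0,0,0],0.055]
    - [[0,0,0.003],[0,0,0],0.055]
    - [[0,0,0.002],[0,0,0],0.055]
    - [[0,0,0],[0,0,0],0.055]

```text
time: 3.95
tool_pos: [0.5298, 0.0793, -0.001]
orientation: [-0.0, 0.829, 0.559, -0.0]
ft_force: [-1.0, 0.6, 0.7]
width: 0.0548
grip_force: 0.0
```

Request:
servo_tool:
  moves:
    - [[0,0,0],[0,0,0],0.036]
    - [[0,0,0],[0,0,0],0.036]
    - [[0,0,0],[0,0,0],0.036]
    - [[0,0,0],[0,0,0],0.036]
    - [[0,0,0],[0,0,0],0.036]
  newtons: 60

```text
time: 4.37
tool_pos: [0.5305, 0.0792, -0.0002]
orientation: [0.0, 0.829, 0.559, 0.0]
ft_force: [-0.3, -0.3, -0.2]
width: 0.0359
grip_force: 0.0
```

The fingers closed past 40 mm without touching anything, so the tips are still above the bar. I'll open and go lower in small steps, watching the force.

Request:
servo_tool:
  moves:
    - [[0,0,0],[0,0,0],0.05]
    - [[0,0,0],[0,0,0],0.05]
    - [[0,0,0.002],[0,0,0],0.05]
    - [[0,0,0.002],[0,0,0],0.05]
    - [[0,0,0],[0,0,0],0.05]

```text
time: 4.78
tool_pos: [0.5299, 0.0793, -0.0049]
orientation: [-0.0, 0.829, 0.559, -0.0]
ft_force: [0.6, 0.0, 0.6]
width: 0.0498
grip_force: 0.0
```

Run:
```python
from h import *
f=viewer.grab_frame("wrist")
cv2.imwrite("pics/w3.png",cv2.resize(f["frame"],(800,600)))
s=bot.get_state();print(s["time"],s["tool_pos"],s["ft_force"],s["width"])
```

```text
4.8333 [ 0.52991587  0.0792849  -0.00480224] [-0.09516409  0.49735592  0.09243576] 0.04993323684696712
```

View pics/w3.png

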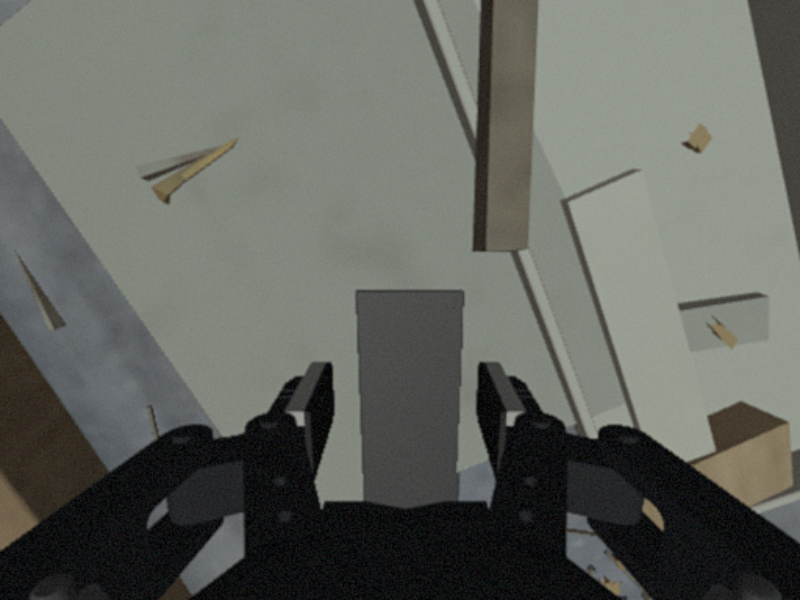

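The bar, at columns 356–464, is centred between the fingers at 333 and 478. I'll go a little lower and close.

Request:
servo_tool:
  moves:
    - [[0,0,0.002],[0,0,0],0.05]
    - [[0,0,0.001],[0,0,0],0.05]
    - [[0,0,0],[0,0,0],0.036]
    - [[0,0,0],[0,0,0],0.036]
    - [[0,0,0],[0,0,0],0.036]
  newtons: 60

```text
time: 5.25
tool_pos: [0.5303, 0.0793, -0.0074]
orientation: [0.0, 0.829, 0.559, 0.0]
ft_force: [-0.8, -0.8, 0.1]
width: 0.036
grip_force: 0.0
```

Request:
servo_tool:
  moves:
    - [[0,0,0],[0,0,0],0.036]

```text
time: 5.33
tool_pos: [0.5304, 0.0793, -0.0073]
orientation: [0.0, 0.829, 0.559, 0.0]
ft_force: [0.0, 0.0, -0.9]
width: 0.0361
grip_force: 0.0
```

Run:
```python
from h import *
f=viewer.grab_frame("wrist")
cv2.imwrite("pics/w4.png",f["frame"][150:384,100:420].repeat(2,0).repeat(2,1))
s=bot.get_state();p=s["tool_pos"];r=rot()
print(p,s["width"],s["ft_force"],"cam",r.inv().apply(np.linalg.inv(f["world_to_cam"])[:3,3]-p),f["fx"],f["cx"],f["cy"])
for z in(0,-.01,-.02,-.03):
  print(z,[(w2pix(f,p+r.apply([x,y,z]))-[100,150])*2 for x in(.011,-.011) for y in(-.018,.018)])
```

```text
[ 0.53033415  0.07926467 -0.00732755] 0.03581259734426818 [ 0.86701326 -0.06434094 -0.13957799] cam [ 0.06846192 -0.00075845 -0.16739345] 278.40494650956305 258.922983886007 195.8820748761541
0 [array([263.20730301, 124.98957372]), array([376.67019291, 125.08849478]), array([264.90319392, 188.57384508]), array([374.70594907, 188.66360905])]
-0.01 [array([260.06260695, 135.83002411]), array([380.07049419, 135.93353936]), array([261.96009801, 202.58816459]), array([377.88101392, 202.68154168])]
-0.02 [array([256.53288289, 147.99774966]), array([383.88707376, 148.10627707]), array([258.66965418, 218.25647192]), array([381.43076466, 218.353715  ])]
-0.03 [array([252.54280694, 161.75240817]), array([388.20135965, 161.86641741]), array([254.96651453, 235.88993809]), array([385.42568451, 235.9913129 ])]
```

View pics/w4.png

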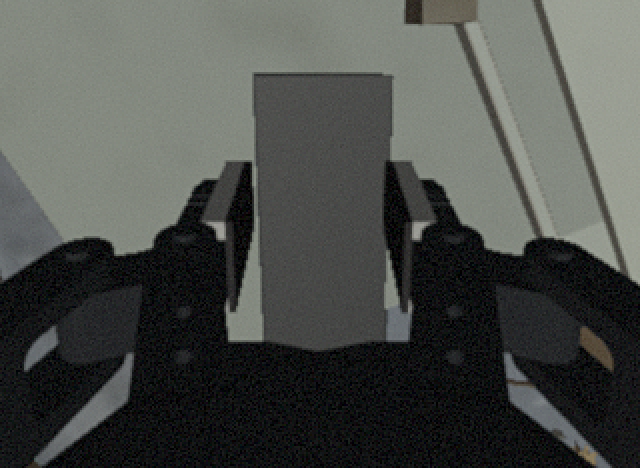

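The fingertips in view (252,162) and (385,162) cover the bar's edges, and project to about 15–20 mm above the bar top. I'll open and descend further under force watch.

Request:
servo_tool:
  moves:
    - [[0,0,0],[0,0,0],0.05]
    - [[0,0,0],[0,0,0],0.05]
    - [[0,0,0.002],[0,0,0],0.05]
    - [[0,0,0.002],[0,0,0],0.05]
    - [[0,0,0],[0,0,0],0.05]

```text
time: 5.8
tool_pos: [0.5299, 0.0793, -0.0119]
orientation: [-0.0, 0.829, 0.559, -0.0]
ft_force: [0.3, 0.3, 0.5]
width: 0.0499
grip_force: 0.0
```

Request:
servo_tool:
  moves:
    - [[0,0,0.002],[0,0,0],0.05]
    - [[0,0,0.001],[0,0,0],0.05]
    - [[0,0,0],[0,0,0],0.05]

```text
time: 6.05
tool_pos: [0.53, 0.0793, -0.0148]
orientation: [-0.0, 0.829, 0.559, -0.0]
ft_force: [0.1, 0.5, 0.5]
width: 0.0502
grip_force: 0.0
```

Still no contact. I'll try closing here.

Request:
servo_tool:
  moves:
    - [[0,0,0.001],[0,0,0],0.05]
    - [[0,0,0],[0,0,0],0.036]
    - [[0,0,0],[0,0,0],0.036]
    - [[0,0,0],[0,0,0],0.036]
    - [[0,0,0],[0,0,0],0.036]

```text
time: 6.47
tool_pos: [0.5303, 0.0792, -0.0153]
orientation: [0.0, 0.829, 0.559, 0.0]
ft_force: [0.3, -0.2, 0.3]
width: 0.036
grip_force: 0.0
```

Request:
servo_tool:
  moves:
    - [[0,0,0],[0,0,0],0.05]
    - [[0,0,0],[0,0,0],0.05]
    - [[0,0,0.002],[0,0,0],0.05]
    - [[0,0,0.002],[0,0,0],0.05]
    - [[0,0,0],[0,0,0],0.05]

```text
time: 6.88
tool_pos: [0.5298, 0.0793, -0.0199]
orientation: [-0.0, 0.829, 0.559, -0.0]
ft_force: [0.3, 1.1, -0.1]
width: 0.0504
grip_force: 0.0
```

Run:
```python
from h import *
f=viewer.grab_frame("wrist")
cv2.imwrite("pics/w5.png",f["frame"][150:384,100:420].repeat(2,0).repeat(2,1))
s=bot.get_state();print(s["tool_pos"],s["width"],s["ft_force"],s["qpos"])
```

```text
[ 0.52987651  0.07926944 -0.01979913] 0.05015770070572394 [-0.4500833   0.88461999 -0.04123058] [-7.31731607e-02  4.17956879e-01  1.83597108e+00 -1.70493557e-05
  8.88469564e-01  3.10333921e-01]
```

View pics/w5.png

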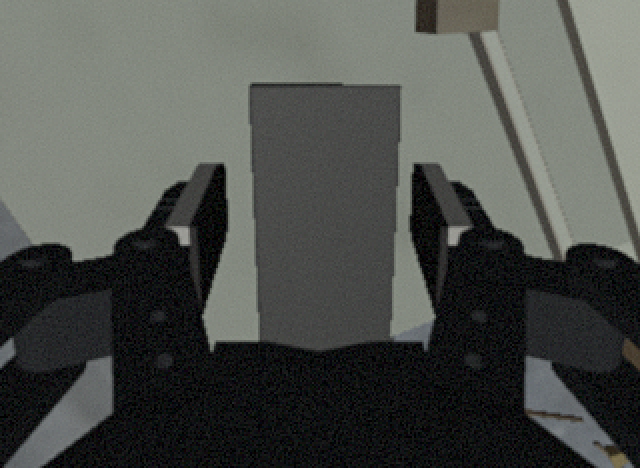

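The tips (226,165) and (414,165) are 188 px apart for 50 mm, and the bar is 143 px for 40 mm. That puts the tips still about 7 mm above the bar top, so I go about 10 mm lower.

Request:
servo_tool:
  moves:
    - [[0,0,0.003],[0,0,0],0.05]
    - [[0,0,0.003],[0,0,0],0.05]
    - [[0,0,0.002],[0,0,0],0.05]
    - [[0,0,0],[0,0,0],0.05]

```text
time: 7.27
tool_pos: [0.5303, 0.0792, -0.0267]
orientation: [-0.0, 0.829, 0.559, -0.0]
ft_force: [-4.0, -0.2, 10.6]
width: 0.0503
grip_force: 5.6
```

Contact with the bench at 10 N. I'll back off 2 mm and close.

Request:
servo_tool:
  moves:
    - [[0,0,-0.002],[0,0,0],0.05]
    - [[0,0,0],[0,0,0],0.036]
    - [[0,0,0],[0,0,0],0.036]
    - [[0,0,0],[0,0,0],0.036]
    - [[0,0,0],[0,0,0],0.036]
  newtons: 60

```text
time: 7.68
tool_pos: [0.5309, 0.0792, -0.0247]
orientation: [0.0, 0.829, 0.559, 0.0]
ft_force: [-2.1, 0.3, 7.8]
width: 0.0382
grip_force: 62.0
```

Run:
```python
from h import *
s=bot.get_state();print(s["time"],s["tool_pos"],s["width"],s["grip_force"],s["ft_force"],s["torque"])
```

```text
7.6833 [ 0.53086331  0.07922486 -0.02474817] 0.038165460498363425 62.00957465429383 [-2.08787525  0.25967885  7.83834986] [0.01563328 0.32541269 0.05667274]
```

Gripped: the width stopped at 38 mm with 62 N on the pads. Lift, and measure the bar's left end by code.

Request:
servo_tool:
  moves:
    - [[0,0,-0.02],[0,0,0],0.036]
    - [[0,0,-0.03],[0,0,0],0.036]
    - [[0,0,-0.03],[0,0,0],0.036]
    - [[0,0,-0.03],[0,0,0],0.036]
    - [[0,0,0],[0,0,0],0.036]
  newtons: 80

```text
time: 8.1
tool_pos: [0.5345, 0.0791, 0.0903]
orientation: [0.003, 0.829, 0.559, 0.004]
ft_force: [2.1, -1.2, -0.5]
width: 0.0373
grip_force: 76.3
```

Run:
```python
from h import *
f=viewer.grab_frame("wrist");s=bot.get_state();p=s["tool_pos"];r=rot()
print(s["time"],p,s["width"],s["grip_force"],s["ft_force"],s["torque"])
g=cv2.cvtColor(f["frame"],cv2.COLOR_BGR2GRAY).astype(int)
for c in(245,258,272): print(c,g[176:206:1,c-2:c+3].mean(1).round().astype(int))
for row in(200,215,230): print(row,g[row-1:row+2,215:305].mean(0).round().astype(int))
# tool-frame position of a pixel at the bar's top (tool z=-0.033)
def pt(u,v,zt=-.0327):
    T=np.array(f["world_to_cam"]);Ti=np.linalg.inv(T);d=Ti[:3,:3]@np.array([(u-f["cx"])/f["fx"],(v-f["cy"])/f["fy"],1])
    o=r.inv().apply(Ti[:3,3]-p);d=r.inv().apply(d);return o+d*(zt-o[2])/d[2]
for v in(180,184,188,192,196,200): print(v,pt(259,v).round(4))
print(pt(225,200),pt(295,200))
```

```text
8.15 [0.53302513 0.07913765 0.08769991] 0.03735464765925867 76.25192642211914 [ 0.36760907 -0.39375832 -0.40597006] [ 0.06829276 -0.10396632  0.01233951]
245 [143 143 142 140 142 141 141 141 139 138 138 140 137 138 141 142 101  30
  21  39  62  76  83  80  78  81  80  79  79  80]
258 [136 136 135 135 137 136 135 136 136 136 135 137 138 138 141 144 102  31
  23  40  64  80  82  77  81  79  79  79  79  80]
272 [142 141 141 142 142 140 141 141 142 142 141 143 142 144 147 109  46  21
  24  48  69  77  78  79  77  78  80  77  77  77]
200 [142 142 145 118  70  75  80  80  81  83  79  81  81  78  79  80  82  82
  82  80  82  80  78  80  79  78  79  80  79  80  81  79  78  81  77  82
  81  80  79  80  80  79  79  78  79  81  80  79  79  79  79  77  80  79
  80  76  80  77  80  76  78  77  80  79  79  80  78  79  75  78  79  75
  78  79  77  77  76  79  77  79  79  71  66 121 147 144 142 142 142 143]
215 [143 142 140 144 113  68  73  82  74  81  78  79  79  79  80  80  81  80
  82  80  77  80  78  81  80  78  81  81  78  80  77  79  79  78  80  80
  81  80  79  80  80  80  80  79  79  78  78  78  80  79  80  78  78  76
  79  79  77  78  78  76  79  77  81  76  78  79  81  75  79  78  81  79
  78  79  74  79  77  76  79  77  77  68 102 136 144 142 143 143 143 142]
230 [ 93  91 103 110 111  85  62  77  78  84  79  77  79  76  78  79  77  76
  82  80  78  78  79  79  80  79  80  80  77  79  77  81  78  80  78  76
  79  79  77  79  74  78  77  78  76  77  77  79  76  79  79  79  77  75
  76  76  77  75  77  77  80  75  77  79  76  80  76  75  81  75  77  75
  77  78  77  76  79  77  78  78  74  67  85 108 109 110 100  91  92  89]
180 [ 0.0391  0.0006 -0.0327]
184 [ 0.0371  0.0006 -0.0327]
188 [ 0.035   0.0007 -0.0327]
192 [ 0.0329  0.0007 -0.0327]
196 [ 0.0308  0.0007 -0.0327]
200 [ 0.0286  0.0007 -0.0327]
[ 0.02861722 -0.01681945 -0.0327    ] [ 0.02862458  0.01917869 -0.0327    ]
```

The bar's left end is 31 mm ahead of the grasp point and the bar is centred in the fingers. Next: carry it to the left of the shear and square it up.

Request:
servo_tool:
  moves:
    - [[-0.028,0.001,0],[0,0,0],0.036]
    - [[-0.028,0.001,0],[0,0,0],0.036]
    - [[-0.028,0.001,0],[0,0,0],0.036]
    - [[0,0,0],[0,0,-5.5],0.036]
    - [[0,0,0],[0,0,-5.5],0.036]

```text
time: 8.57
tool_pos: [0.4998, -0.0009, 0.0826]
orientation: [-0.001, 0.771, 0.637, -0.001]
ft_force: [-0.7, -1.1, -1.3]
width: 0.0375
grip_force: 76.2
```

Request:
servo_tool:
  moves:
    - [[0,0,0],[0,0,-5.5],0.036]
    - [[0,0,0],[0,0,-5.5],0.036]
    - [[0,0,0.02],[0,0,0],0.036]
    - [[0,0,0.02],[0,0,0],0.036]
    - [[0,0,0],[0,0,0],0.036]

```text
time: 8.98
tool_pos: [0.4972, 0.0012, 0.0396]
orientation: [-0.004, 0.707, 0.707, -0.002]
ft_force: [-1.2, 0.9, -2.8]
width: 0.0376
grip_force: 76.3
```

Request:
servo_tool:
  moves:
    - [[0,0,0],[0,0,0],0.036]
    - [[0,0,0],[0,0,0],0.036]

```text
time: 9.15
tool_pos: [0.5013, 0.0003, 0.0443]
orientation: [-0.001, 0.707, 0.707, -0.0]
ft_force: [0.4, -0.7, -1.7]
width: 0.0375
grip_force: 76.3
```

Run:
```python
from h import *
f=viewer.grab_frame("top");s=bot.get_state();p=s["tool_pos"]
print(s["time"],p,s["width"],s["grip_force"],s["ft_force"],s["torque"]);print(rot().as_matrix().round(4))
cv2.imwrite("pics/t2.png",cv2.resize(f["frame"][180:260,235:345],(770,560),interpolation=cv2.INTER_CUBIC))
```

```text
9.2 [5.01918375e-01 1.86570415e-04 4.49688883e-02] 0.0373563867462293 76.31309151649475 [ 0.07500294 -0.78678748 -1.09222327] [ 0.05112593 -0.01309271 -0.00363058]
[[-5.e-04  1.e+00  3.e-04]
 [ 1.e+00  5.e-04 -1.e-04]
 [-1.e-04  3.e-04 -1.e+00]]
```

View pics/t2.png

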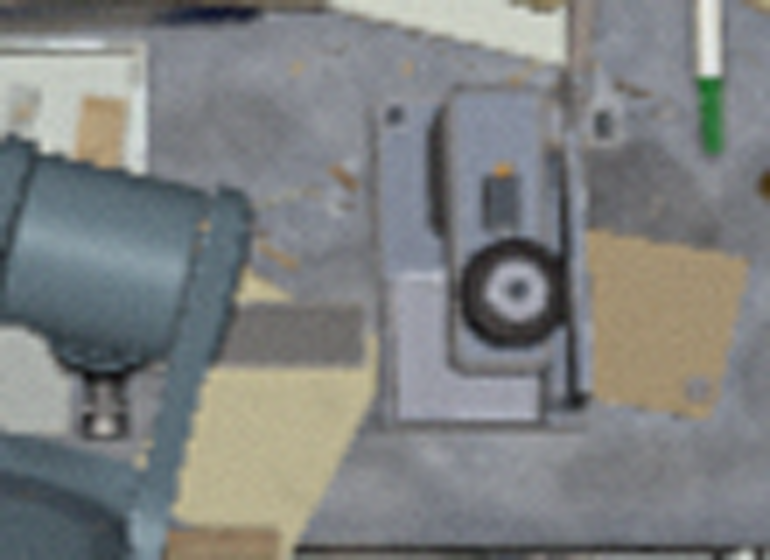

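The top view shows the held bar square to the shear, its right end at (365,335), just left of the base plate edge at column 378.

Run:
```python
from h import *
f=viewer.grab_frame("top");s=bot.get_state();p=s["tool_pos"];print(p)
P=lambda x,y,z: pix2w(f,235+x/7-.43,180+y/7-.43,z).round(4)
print("bar end",P(365,305,.078),P(365,366,.078),"pred y",p[1]-.149,"x",p[0])
print("knob",P(516,289,.195),P(513,291,.186))
print("base fl",P(385,428,.022),"bed fl",P(397,420,.045),"bed bl",P(397,272,.045),"arm",P(451,374,.139),P(545,374,.139))
```

```text
[5.02293020e-01 9.11063307e-05 4.53321656e-02]
bar end [ 0.5211 -0.1489  0.078 ] [ 0.4863 -0.1488  0.078 ] pred y -0.1489088936692919 x 0.5022930195449339
knob [ 0.5155 -0.2198  0.195 ] [ 0.5156 -0.2193  0.186 ]
base fl [ 0.4562 -0.1649  0.022 ] bed fl [ 0.4589 -0.1698  0.045 ] bed bl [ 0.5448 -0.1703  0.045 ] arm [ 0.4758 -0.1909  0.139 ] [ 0.4763 -0.2424  0.139 ]
```

Request:
servo_tool:
  moves:
    - [[0,0,0.008],[0,0,0],0.036]
    - [[0,0,0.008],[0,0,0],0.036]
    - [[0,0,0.0045],[0,0,0],0.036]
    - [[0,0,0],[0,0,0],0.036]
    - [[0,0,0],[0,0,0],0.036]

```text
time: 9.67
tool_pos: [0.5011, 0.0004, 0.0235]
orientation: [-0.001, 0.707, 0.707, -0.0]
ft_force: [-0.2, 1.1, -1.7]
width: 0.0375
grip_force: 76.3
```

Request:
servo_tool:
  moves:
    - [[-0.013,0,0],[0,0,0],0.036]
    - [[-0.013,0,0],[0,0,0],0.036]
    - [[-0.013,0,0],[0,0,0],0.036]
    - [[0,0,0],[0,0,0],0.036]

```text
time: 10.0
tool_pos: [0.5024, -0.0406, 0.0246]
orientation: [0.001, 0.707, 0.707, 0.0]
ft_force: [0.7, 0.5, -0.9]
width: 0.0375
grip_force: 76.3
```

Request:
servo_tool:
  moves:
    - [[-0.013,0,0],[0,0,0],0.036]
    - [[-0.013,0,0],[0,0,0],0.036]
    - [[-0.013,0,0],[0,0,0],0.036]
    - [[0,0,0],[0,0,0],0.036]

```text
time: 10.33
tool_pos: [0.5023, -0.0801, 0.0245]
orientation: [0.001, 0.707, 0.707, 0.0]
ft_force: [0.4, -0.4, -0.9]
width: 0.0376
grip_force: 76.3
```

Request:
servo_tool:
  moves:
    - [[-0.013,0,0],[0,0,0],0.036]
    - [[-0.013,0,0],[0,0,0],0.036]
    - [[-0.013,0,0],[0,0,0],0.036]
    - [[-0.013,0,0],[0,0,0],0.036]
    - [[0,0,0],[0,0,0],0.036]

```text
time: 10.75
tool_pos: [0.5022, -0.1329, 0.0244]
orientation: [0.001, 0.708, 0.707, -0.0]
ft_force: [0.6, -0.6, -1.0]
width: 0.0379
grip_force: 76.3
```

Request:
servo_tool:
  moves:
    - [[0,0,0.001],[0,0,0],0.036]
    - [[0,0,0.001],[0,0,0],0.036]
    - [[0,0,0.001],[0,0,0],0.036]
    - [[0,0,0],[0,0,0],0.036]

```text
time: 11.08
tool_pos: [0.5014, -0.1292, 0.0208]
orientation: [-0.0, 0.707, 0.707, -0.0]
ft_force: [-0.6, -0.9, -1.0]
width: 0.0377
grip_force: 76.4
```

Request:
servo_tool:
  moves:
    - [[0,0.002,0],[0,0,0],0.036]
    - [[0,0.002,0],[0,0,0],0.036]
    - [[0,0.002,0],[0,0,0],0.036]
    - [[0,0.002,0],[0,0,0],0.036]
    - [[0,0,0],[0,0,0],0.036]

```text
time: 11.5
tool_pos: [0.5103, -0.1298, 0.0212]
orientation: [0.0, 0.707, 0.707, 0.0]
ft_force: [0.6, -0.4, -1.7]
width: 0.0376
grip_force: 76.4
```

Request:
servo_tool:
  moves:
    - [[0,0.001,0],[0,0,0],0.036]
    - [[0,0.001,0],[0,0,0],0.036]
    - [[0,0,0],[0,0,0],0.036]

```text
time: 11.75
tool_pos: [0.5119, -0.1298, 0.0211]
orientation: [0.0, 0.707, 0.707, 0.0]
ft_force: [0.1, -0.2, -1.9]
width: 0.0378
grip_force: 76.4
```

Request:
servo_tool:
  moves:
    - [[0,0.001,0],[0,0,0],0.036]
    - [[0,0.001,0],[0,0,0],0.036]
    - [[0,0,0],[0,0,0],0.036]

```text
time: 12.0
tool_pos: [0.5133, -0.1297, 0.0209]
orientation: [-0.0, 0.707, 0.707, -0.0]
ft_force: [-2.6, 0.0, -0.8]
width: 0.0374
grip_force: 76.4
```

```bash
cat > st.py <<'E'
from h import *
s=bot.get_state();print(s["time"],s["tool_pos"].round(4),s["width"],s["grip_force"],s["ft_force"].round(2),s["torque"].round(3),s["qpos"].round(3));print(rot().as_matrix().round(4)[:2,0])
E
python3 st.py
```

```text
12.0 [ 0.5133 -0.1297  0.0209] 0.03740682266638432 76.38294696807861 [-2.59  0.01 -0.76] [ 0.07   0.295 -0.161] [-0.472  0.333  1.846 -0.     0.964 -0.472]
[-3.e-04  1.e+00]
```

Contact, at the left pin only: torque/force puts it 62 mm to the right of the tool. A small ccw turn should bring the bar onto the right pin too.

Request:
servo_tool:
  moves:
    - [[0,-0.0005,0],[0,0,-0.6],0.036]
    - [[0,0,0],[0,0,0],0.036]
    - [[0,0,0],[0,0,0],0.036]

```text
time: 12.25
tool_pos: [0.5126, -0.1298, 0.0209]
orientation: [-0.0, 0.703, 0.711, -0.0]
ft_force: [-3.7, -2.1, -1.4]
width: 0.0372
grip_force: 76.3
```

```bash
python3 st.py
```

```text
12.25 [ 0.5126 -0.1298  0.0209] 0.037172984616133775 76.29226684570312 [-3.74 -2.11 -1.36] [-0.175  0.652 -0.465] [-0.472  0.331  1.848 -0.     0.963 -0.483]
[-0.0106  0.9999]
```

Request:
servo_tool:
  moves:
    - [[0,0.0005,0.0005],[0,0,0.25],0.036]
    - [[0,0,0.0005],[0,0,0],0.036]
    - [[0,0,0.0005],[0,0,0],0.036]
    - [[0,0,0],[0,0,0],0.036]

```text
time: 12.58
tool_pos: [0.5132, -0.1296, 0.02]
orientation: [-0.001, 0.705, 0.709, -0.0]
ft_force: [-7.1, 0.4, 5.1]
width: 0.0373
grip_force: 77.1
```

```bash
python3 st.py
```

```text
12.5833 [ 0.5132 -0.1296  0.02  ] 0.037292066123814686 77.05719709396362 [-7.14  0.4   5.1 ] [-0.113  1.221 -0.503] [-0.472  0.334  1.847 -0.     0.962 -0.478]
[-0.0062  1.    ]
```

Request:
servo_tool:
  moves:
    - [[0,0,0.0003],[0,0,-0.15],0.036]
    - [[0,0,0],[0,0,0],0.036]

```text
time: 12.75
tool_pos: [0.5132, -0.1297, 0.0199]
orientation: [-0.001, 0.704, 0.71, -0.0]
ft_force: [-8.3, 1.1, 8.3]
width: 0.0376
grip_force: 77.3
```

```bash
python3 st.py
```

```text
12.75 [ 0.5132 -0.1297  0.0199] 0.03755916488078235 77.29970097541809 [-8.3   1.14  8.25] [-0.05   1.405 -0.675] [-0.472  0.334  1.847 -0.     0.962 -0.48 ]
[-0.0086  1.    ]
```

Both pins carry load (equivalent arm −81 mm, between −62 and −112) and the bar is on the bed. Release and rise.

Request:
servo_tool:
  moves:
    - [[0,0,0],[0,0,0],0.04]
    - [[0,0,0],[0,0,0],0.045]
    - [[0,0,0],[0,0,0],0.05]
    - [[0,0,0],[0,0,0],0.052]
    - [[0,0,0],[0,0,0],0.052]

```text
time: 13.17
tool_pos: [0.5143, -0.1298, 0.0195]
orientation: [0.0, 0.704, 0.71, 0.0]
ft_force: [0.1, 0.4, -0.0]
width: 0.0523
grip_force: 0.0
```

Request:
servo_tool:
  moves:
    - [[0,0,-0.005],[0,0,0],0.052]
    - [[0,0,-0.01],[0,0,0],0.052]
    - [[0,0,-0.03],[0,0,0],0.085]
    - [[0,0,-0.03],[0,0,0],0.085]
    - [[0,0,0],[0,0,0],0.085]

```text
time: 13.58
tool_pos: [0.5179, -0.1317, 0.1012]
orientation: [0.005, 0.704, 0.71, 0.002]
ft_force: [2.4, -0.0, 0.5]
width: 0.0845
grip_force: 0.0
```

Run:
```python
exec(open("st.py").read())
f=viewer.grab_frame("wrist");p=s["tool_pos"]
# edges of bar: project bar expected, rows
g=cv2.cvtColor(f["frame"],cv2.COLOR_BGR2GRAY).astype(int)
O=np.array([.515,-.2205])
for q in[(-.02,.12),(.02,.12),(-.02,.06),(.02,.06)]: print(q,w2pix(f,[O[0]+q[0],O[1]+q[1],.053]).round(1))
im=f["frame"]; cv2.imwrite("pics/w6.png",cv2.resize(im,(800,600)))
t=viewer.grab_frame("top"); cv2.imwrite("pics/t6.png",t["frame"])
```

```text
13.5833 [ 0.5179 -0.1317  0.1012] 0.08451612837446199 0.0 [ 2.44 -0.04  0.53] [-0.054 -0.062 -0.01 ] [-0.471  0.207  1.809  0.     1.115 -0.481]
[-0.0095  0.9999]
(-0.02, 0.12) [229.8 167.8]
(0.02, 0.12) [281.  168.2]
(-0.02, 0.06) [231.1 238.5]
(0.02, 0.06) [278.7 238.8]
```

The bar is free. Next I rise, move above the handwheel and pre-rotate joint 6 to about −155° so one grip covers the whole turn.

Request:
servo_tool:
  moves:
    - [[0,0,-0.03],[0,0,0],0.085]
    - [[0,0,-0.03],[0,0,0],0.085]
    - [[0,0,-0.03],[0,0,0],0.085]
    - [[0,0,-0.02],[0,0,0],0.085]
    - [[0,0,0],[0,0,-6.9],0.085]

```text
time: 14.1
tool_pos: [0.5158, -0.1308, 0.2087]
orientation: [0.003, 0.66, 0.751, 0.001]
ft_force: [0.4, 0.2, 0.1]
width: 0.0849
grip_force: 0.0
```

Request:
servo_tool:
  moves:
    - [[-0.03,0,0],[0,0,0],0.085]
    - [[-0.03,0,0],[0,0,0],0.085]
    - [[-0.03,0,0],[0,0,0],0.085]
    - [[0,0,0],[0,0,-6.9],0.085]
    - [[0,0,0],[0,0,-6.9],0.085]

```text
time: 14.52
tool_pos: [0.5245, -0.2204, 0.2028]
orientation: [-0.001, 0.564, 0.826, -0.0]
ft_force: [1.2, 0.0, -0.2]
width: 0.085
grip_force: 0.0
```

Request:
servo_tool:
  moves:
    - [[0,0,0],[0,0,-6.9],0.085]
    - [[0,0,0],[0,0,-6.9],0.085]
    - [[0,0,0],[0,0,-6.9],0.085]
    - [[0,0,0],[0,0,-6.9],0.085]
    - [[0,0,0],[0,0,-6.9],0.085]

```text
time: 14.93
tool_pos: [0.5246, -0.2185, 0.2029]
orientation: [-0.001, 0.292, 0.956, 0.0]
ft_force: [-0.1, -0.5, 0.1]
width: 0.085
grip_force: 0.0
```

Request:
servo_tool:
  moves:
    - [[0,0,0],[0,0,-6.9],0.085]
    - [[0,0,0],[0,0,-6.9],0.085]
    - [[0,0,0],[0,0,-6.9],0.085]
    - [[0,0,0],[0,0,-6.9],0.085]
    - [[0,0,0],[0,0,-6.9],0.085]

```text
time: 15.35
tool_pos: [0.5246, -0.2185, 0.2029]
orientation: [-0.001, -0.005, 1.0, 0.001]
ft_force: [-0.6, 0.1, 0.9]
width: 0.0851
grip_force: 0.0
```

Request:
servo_tool:
  moves:
    - [[0,0,0],[0,0,-6.9],0.085]
    - [[0,0,0],[0,0,-6.9],0.085]
    - [[0,0,0],[0,0,-6.9],0.085]
    - [[0,0,0],[0,0,-6.9],0.085]
    - [[0,0,0],[0,0,-6.9],0.085]

```text
time: 15.77
tool_pos: [0.5246, -0.2185, 0.2029]
orientation: [-0.001, -0.301, 0.954, 0.001]
ft_force: [-0.1, 0.4, -0.8]
width: 0.0849
grip_force: 0.0
```

Request:
servo_tool:
  moves:
    - [[0,0,0],[0,0,-6.9],0.085]
    - [[0,0,0],[0,0,0],0.085]
    - [[0,0,0],[0,0,0],0.085]

```text
time: 16.02
tool_pos: [0.5248, -0.2186, 0.2033]
orientation: [-0.001, -0.354, 0.935, 0.001]
ft_force: [0.4, 0.2, 0.4]
width: 0.0853
grip_force: 0.0
```

Run:
```python
exec(open("st.py").read())
print("shift",rot().inv().apply(np.array([.5145,-.220,.134])-s["tool_pos"]).round(4))
f=viewer.grab_frame("wrist");a=f["frame"];cv2.imwrite("pics/w7.png",a)
for z in(.186,.195): print(w2pix(f,[.5145,-.22,z]),w2pix(f,[.5445,-.22,z]))
g=cv2.medianBlur(cv2.cvtColor(a,cv2.COLOR_BGR2GRAY),5)
c=cv2.HoughCircles(g,cv2.HOUGH_GRADIENT,1,40,param1=80,param2=25,minRadius=25,maxRadius=130);print(None if c is None else c[0][:6])
```

```text
16.0167 [ 0.5248 -0.2186  0.2033] 0.0852603542852002 0.0 [0.42 0.19 0.43] [-0.03  -0.016  0.061] [-0.603  0.172  1.627  0.     1.345 -2.897]
[-0.7499 -0.6616]
shift [0.0086 0.0056 0.0693]
[265.77379605 206.35302896] [237.88400545 236.22590612]
[266.11898723 210.47232243] [236.95320062 241.57117678]
[[267.5 204.5  42.2]
 [ 99.5 152.5 122.8]
 [134.5 116.5 122.8]
 [319.5 209.5  98.6]
 [248.5 263.5  96.4]
 [ 89.5 206.5  75.4]]
```

The wrist circle fit (267.5,204.5, r 42) agrees with the predicted knob position within 2 mm. Centre, descend and grip lightly.

Request:
servo_tool:
  moves:
    - [[0.0045,0.003,0],[0,0,0],0.085]
    - [[0.004,0.0025,0],[0,0,0],0.085]
    - [[0,0,0.02],[0,0,0],0.085]
    - [[0,0,0.02],[0,0,0],0.085]
    - [[0,0,0.01],[0,0,0],0.085]

```text
time: 16.48
tool_pos: [0.5138, -0.22, 0.1522]
orientation: [-0.001, -0.355, 0.935, 0.001]
ft_force: [-0.1, 0.4, -0.9]
width: 0.0852
grip_force: 0.0
```

Request:
servo_tool:
  moves:
    - [[0,0,0.008],[0,0,0],0.085]
    - [[0,0,0.007],[0,0,0],0.085]
    - [[0,0,0.004],[0,0,0],0.085]
    - [[0,0,0],[0,0,0],0.085]
    - [[0,0,0],[0,0,0],0.085]

```text
time: 16.9
tool_pos: [0.5156, -0.2207, 0.1357]
orientation: [0.0, -0.355, 0.935, -0.0]
ft_force: [1.1, -0.6, -0.4]
width: 0.0849
grip_force: 0.0
```

Request:
servo_tool:
  moves:
    - [[0,0,0],[0,0,0],0.068]
    - [[0,0,0],[0,0,0],0.064]
    - [[0,0,0],[0,0,0],0.061]
    - [[0,0,0],[0,0,0],0.055]
    - [[0,0,0],[0,0,0],0.055]
  newtons: 30

```text
time: 17.32
tool_pos: [0.5142, -0.219, 0.1361]
orientation: [-0.001, -0.356, 0.935, 0.002]
ft_force: [-7.8, 6.7, 7.9]
width: 0.0596
grip_force: 31.3
```

```bash
python3 st.py
```

```text
17.3167 [ 0.5142 -0.219   0.1361] 0.059551872025847274 31.27450793981552 [-7.79  6.69  7.91] [ 1.047  1.141 -0.006] [-6.150e-01  2.220e-01  1.710e+00  1.000e-03  1.212e+00 -2.913e+00]
[-0.7472 -0.6646]
```

Gripped: width 59.6 mm at 31 N, with about 2 mm of side offset to relieve. Firm up the grip and turn the first clicks, reading the torque after each.

Request:
servo_tool:
  moves:
    - [[0,0.002,-0.001],[0,0,0],0.05]
    - [[0,0,0],[0,0,0],0.05]
    - [[0,0,0],[0,0,0],0.05]
  newtons: 50

```text
time: 17.57
tool_pos: [0.5142, -0.219, 0.1364]
orientation: [0.0, -0.355, 0.935, -0.0]
ft_force: [1.9, -0.4, -0.9]
width: 0.0586
grip_force: 57.3
```

```bash
python3 st.py
```

```text
17.5667 [ 0.5142 -0.219   0.1364] 0.05859655095186709 57.30599105358124 [ 1.89 -0.41 -0.94] [ 0.137 -0.17  -0.055] [-0.615  0.219  1.714  0.     1.208 -2.913]
[-0.7475 -0.6642]
```

Request:
servo_tool:
  moves:
    - [[0,0,0],[0,0,6],0.05]
    - [[0,0,0],[0,0,0],0.05]

```text
time: 17.73
tool_pos: [0.5142, -0.219, 0.1364]
orientation: [0.0, -0.304, 0.953, 0.0]
ft_force: [0.4, 0.5, -2.6]
width: 0.0582
grip_force: 57.4
```

```bash
python3 st.py
```

```text
17.7333 [ 0.5142 -0.219   0.1364] 0.058240787482696656 57.43090331554413 [ 0.37  0.54 -2.64] [ 0.323 -0.123  0.051] [-0.615  0.219  1.713  0.     1.209 -2.804]
[-0.8149 -0.5796]
```

Request:
servo_tool:
  moves:
    - [[0,0,0],[0,0,6],0.05]
    - [[0,0,0],[0,0,6],0.05]
    - [[0,0,0],[0,0,6],0.05]
    - [[0,0,0],[0,0,6],0.05]
    - [[0,0,0],[0,0,0],0.05]

```text
time: 18.15
tool_pos: [0.5142, -0.219, 0.1364]
orientation: [0.0, -0.101, 0.995, 0.0]
ft_force: [1.5, 0.5, -0.4]
width: 0.0585
grip_force: 57.4
```

```bash
python3 st.py
```

```text
18.15 [ 0.5142 -0.219   0.1364] 0.058544624428793685 57.37793326377869 [ 1.46  0.52 -0.45] [ 0.282 -0.196 -0.068] [-0.615  0.219  1.713  0.     1.209 -2.388]
[-0.9797 -0.2003]
```

The detent baseline is −0.06 N m and a free click at +6° reads about +0.05, so the foot stop (about +0.32) should stand out clearly. Continue to click 4, then test each at +6°.

Request:
servo_tool:
  moves:
    - [[0,0,0],[0,0,6],0.05]
    - [[0,0,0],[0,0,6],0.05]
    - [[0,0,0],[0,0,6],0.05]
    - [[0,0,0],[0,0,6],0.05]
    - [[0,0,0],[0,0,6],0.05]

```text
time: 18.57
tool_pos: [0.5142, -0.2189, 0.1364]
orientation: [0.0, 0.16, 0.987, 0.0]
ft_force: [2.5, 2.2, 0.3]
width: 0.0589
grip_force: 57.4
```

Request:
servo_tool:
  moves:
    - [[0,0,0],[0,0,6],0.05]
    - [[0,0,0],[0,0,0],0.05]

```text
time: 18.73
tool_pos: [0.5142, -0.2189, 0.1364]
orientation: [0.0, 0.211, 0.978, 0.0]
ft_force: [1.4, 1.1, -2.7]
width: 0.0583
grip_force: 57.4
```

```bash
python3 st.py
```

```text
18.7333 [ 0.5142 -0.2189  0.1364] 0.058256745488453096 57.38024711608887 [ 1.43  1.14 -2.67] [ 0.355 -0.366  0.094] [-6.150e-01  2.190e-01  1.713e+00  1.000e-03  1.209e+00 -1.762e+00]
[-0.9114  0.4116]
```

Request:
servo_tool:
  moves:
    - [[0,0,0],[0,0,6],0.05]
    - [[0,0,0],[0,0,6],0.05]
    - [[0,0,0],[0,0,6],0.05]
    - [[0,0,0],[0,0,6],0.05]
    - [[0,0,0],[0,0,6],0.05]

```text
time: 19.15
tool_pos: [0.5143, -0.2189, 0.1364]
orientation: [0.0, 0.456, 0.89, 0.0]
ft_force: [1.9, 2.2, -1.4]
width: 0.0587
grip_force: 57.3
```

Request:
servo_tool:
  moves:
    - [[0,0,0],[0,0,0],0.05]

```text
time: 19.23
tool_pos: [0.5143, -0.2189, 0.1364]
orientation: [0.0, 0.456, 0.89, 0.0]
ft_force: [2.0, 0.9, -2.3]
width: 0.058
grip_force: 57.3
```

```bash
python3 st.py
```

```text
19.2333 [ 0.5143 -0.2189  0.1364] 0.05803562776555239 57.29491710662842 [ 1.97  0.88 -2.32] [ 0.28  -0.466  0.097] [-6.150e-01  2.190e-01  1.713e+00  1.000e-03  1.208e+00 -1.240e+00]
[-0.5848  0.8112]
```

Request:
servo_tool:
  moves:
    - [[0,0,0],[0,0,6],0.05]
    - [[0,0,0],[0,0,6],0.05]
    - [[0,0,0],[0,0,6],0.05]
    - [[0,0,0],[0,0,6],0.05]
    - [[0,0,0],[0,0,6],0.05]

```text
time: 19.65
tool_pos: [0.5143, -0.2189, 0.1364]
orientation: [0.0, 0.67, 0.742, 0.0]
ft_force: [1.8, 2.6, -0.5]
width: 0.0581
grip_force: 57.4
```

Request:
servo_tool:
  moves:
    - [[0,0,0],[0,0,0],0.05]

```text
time: 19.73
tool_pos: [0.5143, -0.2189, 0.1364]
orientation: [0.0, 0.67, 0.742, 0.0]
ft_force: [2.5, 1.6, -1.0]
width: 0.0582
grip_force: 57.3
```

```bash
python3 st.py
```

```text
19.7333 [ 0.5143 -0.2189  0.1364] 0.05824506440767681 57.27064490318298 [ 2.55  1.58 -1.03] [ 0.29  -0.54   0.038] [-6.150e-01  2.190e-01  1.713e+00  1.000e-03  1.208e+00 -7.170e-01]
[-0.1019  0.9948]
```

Click 4 is free (0.04 N m). Now click 5.

Request:
servo_tool:
  moves:
    - [[0,0,0],[0,0,6],0.05]
    - [[0,0,0],[0,0,6],0.05]
    - [[0,0,0],[0,0,6],0.05]
    - [[0,0,0],[0,0,6],0.05]
    - [[0,0,0],[0,0,4],0.05]

```text
time: 20.15
tool_pos: [0.5143, -0.2189, 0.1364]
orientation: [0.0, 0.83, 0.558, 0.0]
ft_force: [3.1, 1.9, -2.8]
width: 0.0583
grip_force: 57.2
```

Request:
servo_tool:
  moves:
    - [[0,0,0],[0,0,2],0.05]
    - [[0,0,0],[0,0,0],0.05]

```text
time: 20.32
tool_pos: [0.5143, -0.219, 0.1364]
orientation: [0.0, 0.839, 0.545, 0.0]
ft_force: [3.2, 1.3, -3.2]
width: 0.0584
grip_force: 57.3
```

```bash
python3 st.py
```

```text
20.3167 [ 0.5143 -0.219   0.1364] 0.05842370447910662 57.2884726524353 [ 3.23  1.27 -3.16] [ 0.228 -0.647  0.119] [-0.615  0.219  1.713  0.     1.208 -0.197]
[0.4062 0.9138]
```

Click 5 is free (0.12, against about 0.32 expected at the stop). Now click 6.

Request:
servo_tool:
  moves:
    - [[0,0,0],[0,0,6],0.05]
    - [[0,0,0],[0,0,6],0.05]
    - [[0,0,0],[0,0,6],0.05]
    - [[0,0,0],[0,0,6],0.05]
    - [[0,0,0],[0,0,4],0.05]

```text
time: 20.73
tool_pos: [0.5144, -0.219, 0.1364]
orientation: [0.0, 0.946, 0.324, 0.0]
ft_force: [3.4, 1.2, -3.5]
width: 0.0586
grip_force: 57.3
```

Request:
servo_tool:
  moves:
    - [[0,0,0],[0,0,2],0.05]
    - [[0,0,0],[0,0,0],0.05]

```text
time: 20.9
tool_pos: [0.5144, -0.219, 0.1364]
orientation: [0.0, 0.951, 0.309, 0.0]
ft_force: [4.7, 2.0, -1.1]
width: 0.0585
grip_force: 57.3
```

```bash
python3 st.py
```

```text
20.9 [ 0.5144 -0.219   0.1364] 0.05853506831979226 57.28386640548706 [ 4.7   1.97 -1.11] [ 0.059 -0.674  0.069] [-0.615  0.219  1.713  0.     1.208  0.328]
[0.8094 0.5872]
```

Click 6 is free (0.07). Now click 7.

Request:
servo_tool:
  moves:
    - [[0,0,0],[0,0,6],0.05]
    - [[0,0,0],[0,0,6],0.05]
    - [[0,0,0],[0,0,6],0.05]
    - [[0,0,0],[0,0,6],0.05]
    - [[0,0,0],[0,0,4],0.05]

```text
time: 21.32
tool_pos: [0.5144, -0.2191, 0.1364]
orientation: [0.0, 0.998, 0.068, 0.0]
ft_force: [4.3, 1.9, -1.1]
width: 0.0585
grip_force: 57.3
```

Request:
servo_tool:
  moves:
    - [[0,0,0],[0,0,2],0.05]
    - [[0,0,0],[0,0,0],0.05]

```text
time: 21.48
tool_pos: [0.5144, -0.2191, 0.1364]
orientation: [0.0, 0.999, 0.052, 0.0]
ft_force: [3.2, 2.2, 0.3]
width: 0.0585
grip_force: 57.3
```

```bash
python3 st.py
```

```text
21.4833 [ 0.5144 -0.2191  0.1364] 0.0584588456653468 57.26176142692566 [3.19 2.21 0.34] [ 0.108 -0.599  0.394] [-0.615  0.219  1.713  0.     1.208  0.852]
[0.9946 0.1034]
```

Torque jumps to 0.39 N m, so the foot rests on the bar at click 7. Back to that click, then exactly 90° (three clicks) counter-clockwise.

Request:
servo_tool:
  moves:
    - [[0,0,0],[0,0,-6],0.05]
    - [[0,0,0],[0,0,0],0.05]

```text
time: 21.65
tool_pos: [0.5143, -0.2191, 0.1364]
orientation: [0.0, 0.994, 0.106, 0.0]
ft_force: [3.5, 2.0, -1.8]
width: 0.0583
grip_force: 57.3
```

```bash
python3 st.py
```

```text
21.65 [ 0.5143 -0.2191  0.1364] 0.05830914700835484 57.257532477378845 [ 3.5   1.99 -1.83] [ 0.128 -0.7    0.003] [-0.615  0.219  1.713  0.     1.208  0.744]
[0.9777 0.21  ]
```

Request:
servo_tool:
  moves:
    - [[0,0,0],[0,0,-6],0.05]
    - [[0,0,0],[0,0,-6],0.05]
    - [[0,0,0],[0,0,-6],0.05]
    - [[0,0,0],[0,0,-6],0.05]
    - [[0,0,0],[0,0,-6],0.05]

```text
time: 22.07
tool_pos: [0.5144, -0.219, 0.1364]
orientation: [0.0, 0.934, 0.358, 0.0]
ft_force: [3.4, 0.6, -2.8]
width: 0.0582
grip_force: 57.2
```

Request:
servo_tool:
  moves:
    - [[0,0,0],[0,0,-6],0.05]
    - [[0,0,0],[0,0,-6],0.05]
    - [[0,0,0],[0,0,-6],0.05]
    - [[0,0,0],[0,0,-6],0.05]
    - [[0,0,0],[0,0,-6],0.05]

```text
time: 22.48
tool_pos: [0.5143, -0.219, 0.1364]
orientation: [0.0, 0.809, 0.588, 0.0]
ft_force: [3.6, 0.7, -2.2]
width: 0.0586
grip_force: 57.3
```

Request:
servo_tool:
  moves:
    - [[0,0,0],[0,0,-6],0.05]
    - [[0,0,0],[0,0,-6],0.05]
    - [[0,0,0],[0,0,-6],0.05]
    - [[0,0,0],[0,0,-6],0.05]
    - [[0,0,0],[0,0,-6],0.05]

```text
time: 22.9
tool_pos: [0.5143, -0.219, 0.1364]
orientation: [0.0, 0.629, 0.777, 0.0]
ft_force: [3.8, -0.7, -2.1]
width: 0.0585
grip_force: 57.3
```

Request:
servo_tool:
  moves:
    - [[0,0,0],[0,0,0],0.05]
    - [[0,0,0],[0,0,0],0.05]

```text
time: 23.07
tool_pos: [0.5143, -0.2189, 0.1364]
orientation: [0.0, 0.633, 0.774, 0.0]
ft_force: [5.2, 1.7, -1.6]
width: 0.0584
grip_force: 57.3
```

```bash
python3 st.py
```

```text
23.0667 [ 0.5143 -0.2189  0.1364] 0.05837099486497313 57.321526408195496 [ 5.18  1.73 -1.58] [ 0.459 -0.977  0.022] [-6.150e-01  2.190e-01  1.714e+00  1.000e-03  1.208e+00 -8.160e-01]
[-0.1992  0.98  ]
```

Joint 6 is back at click 4 (7 − 3) with torque near zero. Release, rise and take one last look.

Request:
servo_tool:
  moves:
    - [[0,0,0],[0,0,0],0.062]
    - [[0,0,0],[0,0,0],0.07]
    - [[0,0,0],[0,0,0],0.085]
    - [[0,0,0],[0,0,0],0.085]
    - [[0,0,0],[0,0,0],0.085]

```text
time: 23.48
tool_pos: [0.5138, -0.2193, 0.1364]
orientation: [-0.0, 0.632, 0.775, -0.0]
ft_force: [0.6, 0.3, 0.1]
width: 0.0848
grip_force: 0.0
```

Request:
servo_tool:
  moves:
    - [[0,0,-0.01],[0,0,0],0.085]
    - [[0,0,-0.03],[0,0,0],0.085]
    - [[0,0,-0.03],[0,0,0],0.085]
    - [[0,0,-0.03],[0,0,0],0.085]
    - [[0,0,-0.03],[0,0,0],0.085]

```text
time: 23.9
tool_pos: [0.5138, -0.219, 0.2686]
orientation: [0.0, 0.632, 0.775, -0.0]
ft_force: [-0.4, 0.9, 0.5]
width: 0.0853
grip_force: 0.0
```

Request:
servo_tool:
  moves:
    - [[0.04,0,0],[0,0,0],0.085]
    - [[0.04,0,0],[0,0,0],0.085]
    - [[0.04,0,0],[0,0,0],0.085]
    - [[0.03,0,0],[0,0,0],0.085]
    - [[0,0,0],[0,0,0],0.085]

```text
time: 24.32
tool_pos: [0.4826, -0.0675, 0.2674]
orientation: [-0.0, 0.63, 0.776, 0.001]
ft_force: [0.2, 0.4, -0.7]
width: 0.0849
grip_force: 0.0
```

Run:
```python
exec(open("st.py").read())
t=viewer.grab_frame("top");c=viewer.grab_frame("scene");w=viewer.grab_frame("wrist")
A=cv2.resize(t["frame"][185:260,240:340],(400,300),interpolation=cv2.INTER_CUBIC)
B=cv2.resize(c["frame"][185:275,240:360],(400,300),interpolation=cv2.INTER_CUBIC)
W=cv2.resize(w["frame"],(400,300),interpolation=cv2.INTER_AREA)
old=cv2.imread("pics/w6.png");D=cv2.resize(old,(400,300))
cv2.imwrite("pics/fin.png",np.vstack([np.hstack([A,B]),np.hstack([W,D])]))
for q in[(-.02,.12),(.02,.12),(-.02,.06),(.02,.06)]: print(q,(w2pix(w,[.5145+q[0],-.22+q[1],.053])*400/512).round(0))
```

```text
24.3167 [ 0.4826 -0.0675  0.2674] 0.08490566706830163 0.0 [ 0.22  0.39 -0.69] [-0.052  0.014  0.041] [-0.384 -0.068  1.747  0.002  1.462 -0.592]
[-0.2056  0.9786]
(-0.02, 0.12) [205. 149.]
(0.02, 0.12) [226. 153.]
(-0.02, 0.06) [198. 179.]
(0.02, 0.06) [219. 183.]
```

View pics/fin.png

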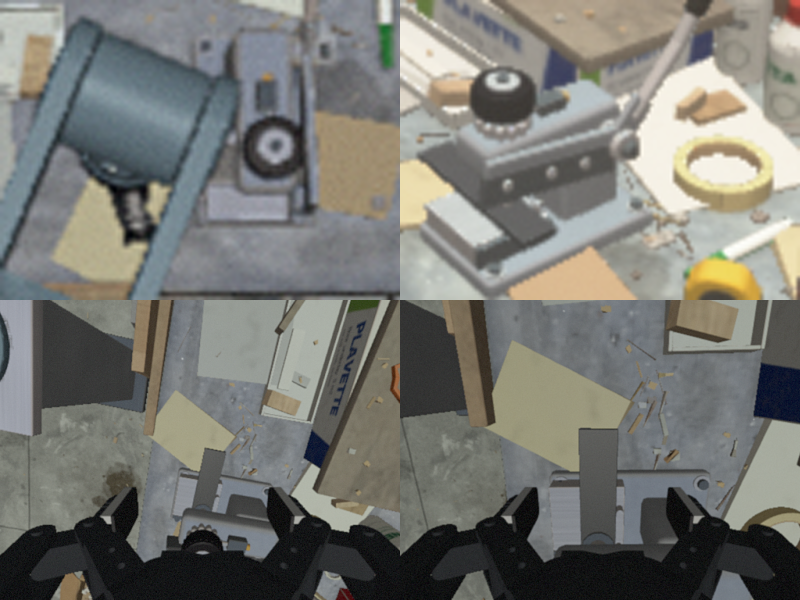

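The last composite shows the bar flat on the bed. It lies under the foot and blade and against the pins, its left end is where predicted at (205,449)–(225,452), and the gripper is clear. Handing in.

```bash
python3 -c "
from bench import bot
print(bot.job_done())"
```

```text
the job is handed in; nothing more can be done
None
```

I handed the job in at about 24 s: the bar lies flat on the bed against both stop pins (felt by contact force before I let go), the foot came to rest on it at click 7, and I turned the wheel back exactly three clicks and left the gripper clear.

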